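# Test brass handle sleeves on the gauge pins

### The job

Test the three brass handle sleeves on the gauge: push each along its lane towards its pin, without forcing it. Leave every sleeve that slides on fully home against the back plate; put any sleeve that is stopped at the nose of its pin into the square plywood tray. Leave everything else on the bench where it is.

Things in the scene. Friction and masses are not known exactly. Their poses are not given: they have to be found in the camera images.
- gauge: fixed fit gauge, wooden base 170 x 190 mm: three lanes along x at y = -64, 0, 64 mm, each a 24 mm wide rib with two rods (tops 37 mm high) that carry a sleeve, its axis 50 mm up. Near ends (x = -85) open; steel back plate 64 mm high, near face at x = 70; from it a level pin 22 mm thick, 32 mm long, over each lane. Origin: centre of the underside; x towards the back plate, z up
- tray: square open plywood tray for rejected sleeves, fixed to the bench, 130 x 130 mm outside, 30 mm high, walls and floor 6 mm thick. Origin: centre of its underside, z up. It may stand on either side of the gauge
- home_a (a point): middle of a sleeve that is fully home on the pin of the first lane (lane at gauge y = -64 mm), its end against the back plate: gauge x = 50, z = 50 mm
- home_b (a point): middle of a sleeve that is fully home on the pin of the middle lane (lane at gauge y = 0 mm), its end against the back plate: gauge x = 50, z = 50 mm
- home_c (a point): middle of a sleeve that is fully home on the pin of the third lane (lane at gauge y = 64 mm), its end against the back plate: gauge x = 50, z = 50 mm
- nose_a (a point): middle of a sleeve whose end stands against the nose of the pin of the first lane (lane at gauge y = -64 mm): gauge x = 18, z = 50 mm
- nose_b (a point): middle of a sleeve whose end stands against the nose of the pin of the middle lane (lane at gauge y = 0 mm): gauge x = 18, z = 50 mm
- nose_c (a point): middle of a sleeve whose end stands against the nose of the pin of the third lane (lane at gauge y = 64 mm): gauge x = 18, z = 50 mm
- sleeve_one: plain brass sleeve, a tube 32 mm outside, 40 mm long, about 120 g, lying on any one of the gauge's lanes. Origin: middle of the tube; x is its axis, along the lane. Outside, all three are alike; a good one has a bore wider than the 22 mm pin, a tight one a narrower bore that cannot enter. How many are tight, and which, the test must show
- sleeve_two: plain brass sleeve, a tube 32 mm outside, 40 mm long, about 120 g, lying on any one of the gauge's lanes. Origin: middle of the tube; x is its axis, along the lane. Outside, all three are alike; a good one has a bore wider than the 22 mm pin, a tight one a narrower bore that cannot enter. How many are tight, and which, the test must show
- sleeve_three: plain brass sleeve, a tube 32 mm outside, 40 mm long, about 120 g, lying on any one of the gauge's lanes. Origin: middle of the tube; x is its axis, along the lane. Outside, all three are alike; a good one has a bore wider than the 22 mm pin, a tight one a narrower bore that cannot enter. How many are tight, and which, the test must show
- glue_bottle: bystander: white square glue bottle 75 x 75 mm, 160 mm high with its blue cone; on the other side of the gauge from the tray; origin at the underside
- mug: bystander: white mug, 80 mm wide, 95 mm high, handle at its +y; origin at the underside
- jar: bystander: amber jar with a dark cap, 66 mm wide, 80 mm high; origin at the underside
- spool: bystander: dark wooden thread spool, standing, 48 mm wide, 56 mm high; origin at the underside
- hammer: bystander: small hammer lying across the bench between robot and gauge, about 200 mm long, under 40 mm high; origin at its middle
- tape_measure: bystander: black tape measure, 65 x 35 mm, 55 mm high; origin at the underside
Not all that is in view belongs to the job. What is shaped like the sleeve_one but blue is not meant.

How it is judged:
By the outcome, as a careful person would: the job done as asked, in the order asked, and still so for the second after the job is handed in, with the robot touching nothing.
It also fails if it takes over 64 s, if anything falls off the work surface, if the arm or the gripper's body presses on something with over 40 N, if the wrist force passes 120 N, or if a joint passes its speed limit or range.

### The arm

A 7-joint arm with a two-finger parallel gripper is mounted at the origin on the work surface. World frame = base frame: x ahead of the robot, y to its left, z up, the work surface at z = 0. Lengths are in m, angles in rad, forces in N, time in s.
With the tool pointing down it reaches from about 0.4 to 0.85 m from the base axis. Payload 6.9 kg.
Tool frame: the origin (TCP) lies at the very end of the fingers, on their centre line; the grasp point (between the pads) lies robot.grip_depth behind it (robot.grip_depth is the distance from the TCP to the grasp point, in m); z points along the fingers, y is the direction in which the jaws open and shut (so a half turn about z gives the same grasp; the last joint's range is limited). The gripper opens to 85 mm and grips with 20 to 120 N. Pads are 22 mm wide; open, the fingers measure 114 mm over their backs; the gripper's body (76 mm by 85 mm) begins 54 mm behind the grasp point. The pads swing forward as they close: fully open they stand 13 mm farther back than shut.
Start: joints at [1.264, 0.507, -0.238, 1.5, 0.126, 1.149, -0.155], TCP at [0.25, -0.573, 0.231] pointing down, gripper open.
Joint ranges: [-3.08, 3.08], [-0.24, 2.05], [-1.43, 1.35], [0, 2.5], [-1.52, 4.66], [0.17, 1.96], [-2.89, 2.89]. Speed limits (rad/s): [2.39, 2.39, 3.14, 3.14, 3.14, 3.14, 3.14].

### API

Orientations are given as a 3x3 rotation matrix whose columns are the frame's x, y, z axes.
In Python, from bench import sense, optics, order, robot gives the robot as it stands.
- The arm moves only by the shell command python3 -m handwheel 'ROWS' [OPENING]. ROWS is JSON, a list of rows, each a list of 6 numbers: the shift along the tool's x, y, z in mm, then the turn, a rotation vector about the tool's x, y, z in degrees. A call has 1 to 12 rows; each row is the pose to reach, as a shift and turn from the pose commanded when the call began, along the tool's axes at that moment; what a row does not reach only later rows make up. A row lasts 1/12 s, in which the tool goes at most 41.7 mm and 7.16 degrees, less where a joint would pass 70% of its speed; a pose out of reach is approached as far as the arm can. A call with a gripper value outside its range is refused whole. OPENING is the opening, from 0 (shut) to 1 (fully open), set as the call begins (- or left out, the last holds). The fingers move at their own pace and stop on an object; the grip force is fixed at half the most. Time passes only in rows, so rows that repeat a pose let the fingers close. It gives the time, the measured TCP pose, the force and the opening at its end, in the units of the state.
- sense(): the state, without advancing time (a new reading comes with each control period).
- optics.read_camera(name): name is "side" or "top" or "wrist"; returns the picture (400x640x3 uint8, blue, green, red); there is no depth.
- optics.camera_info(name): a dict with "vfov" (degrees; the focal length in pixels is half the picture's height over the tangent of half this angle, whatever the lens; pixels are square), "cx", "cy" (the principal point, pixels), "rvec" (rotation vector, rad) and "tvec" (3), from world to camera coordinates, as OpenCV has them. Camera axes: x right, y down, z forward; pixel columns grow to the right and rows downward; lengths in m; the calibration is good to about 2 mm. The wrist camera is an equidistant fisheye: a pixel r from the principal point sees the ray r / f radians off the axis. A picture is of the moment at which its call begins: read the wrist's pose just before it. camera_info takes no time and is no camera call; for the wrist camera it gives the pose at the moment of the call.
- order.finish_job(): hands the job in, once; it reports no verdict.
The state is a dict: "t": time; "joints": joint angles; "qd": joint speeds; "effort": joint torques, N m; "tool_pos": TCP position; "tcp_rot": TCP orientation; "force": force on the tool from outside, world axes, zero at the start; "wrist_torque": the same for the moment, N m; "gripper_width": finger opening in m.
Only numpy, scipy, OpenCV 4.12 (cv2) and the standard library are available. Lean on these libraries where they do the work, as an engineer would, in place of code of your own. Each camera call takes 0.05 s, during which the arm holds its last target. There are 200 camera calls.

## Working session

There is one attempt and no reset: what is moved stays moved. The work goes in short steps, Python scripts to look and compute and a shell command to move; the robot and the scene stay as the last step left them, time stands still between calls to the robot, and variables do not carry over. Pictures are saved under pics/ and viewed, about 8 in all and at most 12, crops included, and the job is handed in when it is done.

```bash
ls; mkdir -p pics; python3 - <<'E'
from bench import sense, optics, order, robot
import cv2
print(robot.grip_depth); s=sense(); print(s['t'],s['tool_pos'],s['tcp_rot'],s['gripper_width'])
for n in("top","side"):
    cv2.imwrite(f"pics/{n}0.png",optics.read_camera(n)); print(n,optics.camera_info(n))
print(optics.camera_info("wrist"))
E
```

```text
pics
0.0187
0.0 [ 0.24986796 -0.57230796  0.23040196] [[ 9.16411778e-01  4.00235994e-01 -7.76224259e-04]
 [ 4.00236745e-01 -9.16410245e-01  1.67674192e-03]
 [-4.02473945e-05 -1.84725951e-03 -9.99998293e-01]] 0.08515238315738986
top {'vfov': 54.697984265, 'cx': 318.7973240184427, 'cy': 201.78986933027284, 'rvec': array([ 2.10505725, -2.13681287,  0.21563037]), 'tvec': array([0.01302388, 0.56058487, 0.98447737])}
side {'vfov': 50.0921810286674, 'cx': 317.26320711290566, 'cy': 201.35603834699134, 'rvec': array([ 0.350118  , -2.64843061,  1.35446842]), 'tvec': array([0.5418396 , 0.12372739, 0.94591694])}
{'vfov': 65.70646984690485, 'cx': 319.04485562017334, 'cy': 202.22030453850482, 'rvec': array([-2.43764322,  1.59478717,  0.2153265 ]), 'tvec': array([-0.62410424, -0.03443933,  0.37897971])}
```

View pics/top0.png

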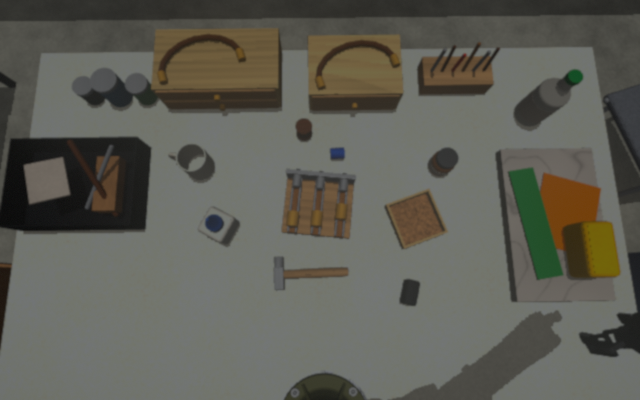

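View pics/side0.png

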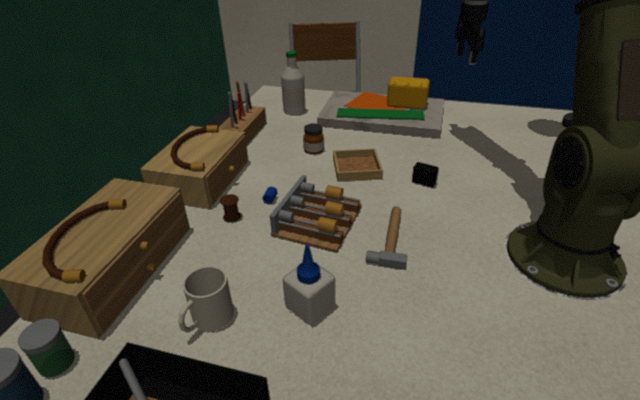

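The top view shows the gauge at about (318,205), with brass sleeves at (292,218), (317,218) and (341,212). The tray is at (416,218), the glue bottle at (217,224) and the hammer at (310,272). The blue decoy at (337,153), behind the gauge, is not wanted. Next I'll measure and check an enlarged crop.

```bash
cat > h.py <<'E'
import numpy as np, cv2
from bench import sense, optics, order, robot
def cam(n):
    i=optics.camera_info(n); R=cv2.Rodrigues(i['rvec'])[0]; f=200/np.tan(np.radians(i['vfov']/2))
    return R,np.array(i['tvec']),f,i['cx'],i['cy']
def ray(c,u,v,fish=False):
    R,t,f,cx,cy=c; a,b=(u-cx)/f,(v-cy)/f
    if fish:
        r=np.hypot(a,b); d=np.array([a*np.sin(r)/r,b*np.sin(r)/r,np.cos(r)])
    else: d=np.array([a,b,1])
    return -R.T@t,R.T@d
def plane(c,u,v,z,fish=False):
    o,d=ray(c,u,v,fish); return o+d*(z-o[2])/d[2]
def brass(im):
    h=cv2.cvtColor(im,cv2.COLOR_BGR2HSV)
    return cv2.inRange(h,(15,150,95),(28,255,255))
def tool(p):  # world offset -> tool mm
    s=sense(); return np.round(1000*s['tcp_rot'].T@(np.array(p)-s['tool_pos']),1)
E
python3 - <<'E'
from h import *
im=cv2.imread('pics/top0.png'); c=cam('top')
m=brass(im)[160:260,270:460]
n,l,s,ce=cv2.connectedComponentsWithStats(m)
for k in range(1,n):
    if s[k,4]>15:
        u,v=ce[k]+[270,160]; print(s[k],u,v,plane(c,u,v,.06))
cv2.imwrite('pics/c.png',cv2.resize(im[160:260,265:455],None,fx=4,fy=4,interpolation=cv2.INTER_CUBIC))
E
```

```text
[68 44  7 14 80] 340.9875 210.6 [ 0.53497212 -0.05408898  0.06      ]
[19 51  7 14 77] 292.0779220779221 217.64935064935065 [0.51788697 0.0762242  0.06      ]
[43 50  8 15 81] 316.22222222222223 217.45679012345678 [0.51746253 0.01215729 0.06      ]
```

View pics/c.png

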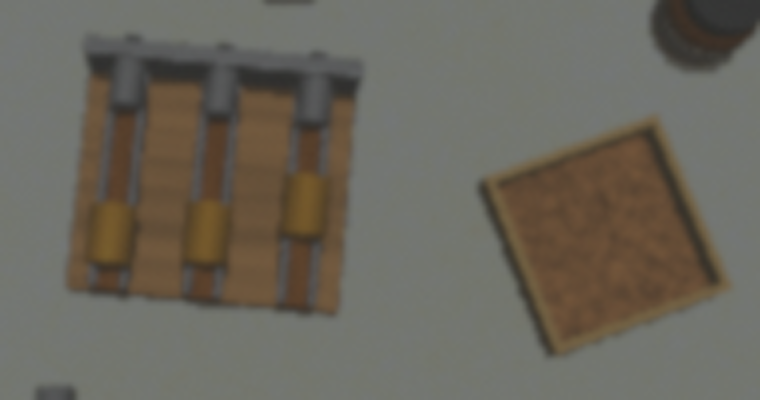

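```bash
python3 - <<'E'
from h import *
c=cam('top')
P=lambda x,y,z:plane(c,265+(x+.5)/4-.5,160+(y+.5)/4-.5,z)
for nm,x,y,z in [('plateL',88,37,.064),('plateR',362,62,.064),('plate near L',88,52,.064),('noseC',124,108,.061),('noseB',217,113,.061),('noseA',312,125,.061),
 ('baseNL',68,290,.013),('baseNR',338,313,.013),('tray',485,180,.03),('tray',655,120,.03),('tray',728,288,.03),('tray',553,354,.03)]: print(nm,P(x,y,z).round(4))
i=optics.camera_info('wrist');R=cv2.Rodrigues(i['rvec'])[0];s=sense()
print('cam in tool',s['tcp_rot'].T@(-R.T@i['tvec']-s['tool_pos']), (R@s['tcp_rot']).round(3))
E
```

```text
plateL [0.6512 0.0905 0.064 ]
plateR [ 0.631  -0.0947  0.064 ]
plate near L [0.6407 0.0905 0.064 ]
noseC [0.6021 0.0664 0.061 ]
noseB [0.5978 0.0039 0.061 ]
noseA [ 0.5886 -0.0599  0.061 ]
baseNL [0.4854 0.108  0.013 ]
baseNR [ 0.4667 -0.0775  0.013 ]
tray [ 0.5551 -0.1801  0.03  ]
tray [ 0.5958 -0.3003  0.03  ]
tray [ 0.478  -0.3417  0.03  ]
tray [ 0.4352 -0.2201  0.03  ]
cam in tool [ 6.62258949e-02  9.66511259e-05 -1.42932045e-01] [[ 0.     1.     0.   ]
 [-0.965  0.    -0.262]
 [-0.262 -0.     0.965]]
```

```bash
python3 - <<'E'
from h import *
print(tool([.50,.012,.20]))
E
```

```text
[ 463.1 -435.4   31.2]
```

```bash
python3 -m handwheel '[[463,-435,31,0,0,29.6],[463,-435,31,0,0,29.6],[463,-435,31,0,0,29.6],[463,-435,31,0,0,29.6],[463,-435,31,0,0,29.6],[463,-435,31,0,0,29.6],[463,-435,31,0,0,29.6],[463,-435,31,0,0,29.6],[463,-435,31,0,0,29.6],[463,-435,31,0,0,29.6],[463,-435,31,0,0,29.6],[463,-435,31,0,0,29.6]]' 0; python3 - <<'E'
from h import *
print(tool([.50,.012,.20]))
E
```

```text
t: 1.1
tool_pos: [0.447, -0.1118, 0.2068]
tcp_rot: [[0.994, -0.105, -0.0], [-0.105, -0.994, -0.0], [-0.0, 0.0, -1.0]]
force: [0.8, 0.6, -0.8]
gripper_width: 0.0001
[  39.8 -128.6    6.8]
```

```bash
python3 -m handwheel '[[40,-128,7,0,0,0],[40,-128,7,0,0,0],[40,-128,7,0,0,0],[40,-128,7,0,0,0],[40,-128,7,0,0,0],[40,-128,7,0,0,0]]' ; python3 - <<'E'
from h import *
c=cam('wrist'); im=optics.read_camera('wrist'); cv2.imwrite('pics/w1.png',im)
s=sense();print(s['tool_pos'],s['t'])
n,l,st,ce=cv2.connectedComponentsWithStats(brass(im))
for k in range(1,n):
    if st[k,4]>100: print(st[k],ce[k],plane(c,*ce[k],.062,True).round(4))
E
```

```text
t: 1.6
tool_pos: [0.4996, 0.0094, 0.1995]
tcp_rot: [[0.995, -0.103, -0.001], [-0.103, -0.995, -0.0], [-0.001, 0.001, -1.0]]
force: [0.3, -0.8, -0.1]
gripper_width: 0.0
[0.49935927 0.0082212  0.19953353] 1.65
[ 368  127   31   45 1191] [383.06633081 148.52225021] [ 0.5342 -0.0532  0.062 ]
[301 150  29  31 600] [316.555      165.77333333] [0.524  0.0091 0.062 ]
```

View pics/w1.png

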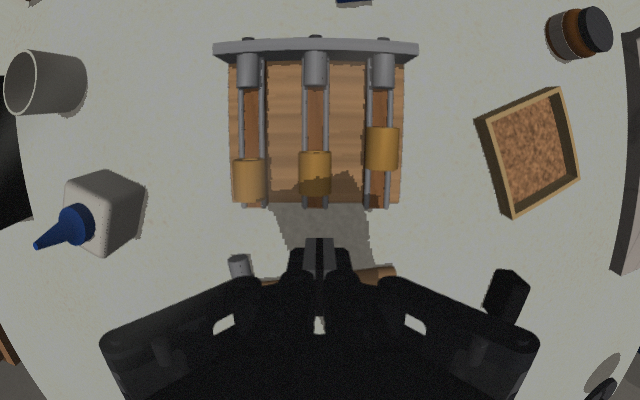

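```bash
python3 - <<'E'
from h import *
c=cam('wrist')
for nm,u,v,z in [('C',249.5,180,.05),('B',315.5,173,.05),('A',383,149,.05),('pinC',247.5,75,.05),('pinB',316,75,.05),('pinA',383,75,.05),
 ('noseC',247.5,87,.061),('noseB',316,86,.061),('noseA',383,87,.061),('nearC',249,202,.066),('nearB',315.5,196,.066),('nearA',383,171,.066),('plate',230,59,.064),('plate',405,57,.064),('plate',214,43,.064),('plate',418,43,.064),('TCP',319,240,.2)
 ,('tray',475,119,.03),('tray',561,88,.03),('tray',580,180,.03),('tray',513,218,.03)]: print(nm,plane(c,u,v,z,True).round(4))
E
```

```text
C [0.5156 0.0747 0.05  ]
B [0.5152 0.0098 0.05  ]
A [ 0.5321 -0.057   0.05  ]
pinC [0.6169 0.0635 0.05  ]
pinB [ 6.079e-01 -6.000e-04  5.000e-02]
pinA [ 0.603  -0.0634  0.05  ]
noseC [0.6037 0.0624 0.061 ]
noseB [0.5962 0.0006 0.061 ]
noseA [ 0.5904 -0.0598  0.061 ]
nearC [0.4975 0.0746 0.066 ]
nearB [0.4966 0.0117 0.066 ]
nearA [ 0.5136 -0.0524  0.066 ]
plate [0.6325 0.0753 0.064 ]
plate [ 0.6174 -0.0829  0.064 ]
plate [0.6513 0.0894 0.064 ]
plate [ 0.6309 -0.0972  0.064 ]
TCP [0.5074 0.0074 0.2   ]
tray [ 0.5559 -0.1685  0.03  ]
tray [ 0.5957 -0.3059  0.03  ]
tray [ 0.4742 -0.3466  0.03  ]
tray [ 0.4354 -0.2251  0.03  ]
```

```bash
cat >> h.py <<'E'
O=np.array([.5592,.0045]); ex=np.array([.994,-.1085]); ey=np.array([.1085,.994])
def g2w(x,y,z): return [*(O+ex*x/1000+ey*y/1000),z/1000]
def w2g(p): d=np.array(p[:2])-O; return (1000*np.array([d@ex,d@ey])).round(1)
def st():
    s=sense(); print('t',s['t'],'gauge',w2g(s['tool_pos']),'z',round(s['tool_pos'][2]*1000,1),'F',s['force'].round(1),'w',round(s['gripper_width'],4))
E
python3 - <<'E'
from h import *
st(); print(w2g([.4975,.0746]),w2g([.4966,.0117]),w2g([.5136,-.0524]))
for p in [(-90,0,100),(-90,0,43),(-15,0,43),(19,0,43)]: print(tool(g2w(*p)))
E
```

```text
t 1.65 gauge [-59.9  -2.8] z 199.5 F [-0.1 -0.4 -0.9] w 0.0003
[-68.9  63. ] [-63.    0.4] [-39.2 -61.5]
[-30.   -3.   99.6]
[-29.9  -3.1 156.6]
[ 45.1  -2.8 156.5]
[ 79.1  -2.7 156.4]
```

```bash
python3 -m handwheel '[[-30,-3,35,0,0,0.3],[-30,-3,75,0,0,0.3],[-30,-3,115,0,0,0.3],[-30,-3,145,0,0,0.3],[-30,-3,156,0,0,0.3],[-30,-3,156,0,0,0.3],[-25,-3,156,0,0,0.3],[-18,-3,156,0,0,0.3],[-10,-3,156,0,0,0.3],[0,-3,156,0,0,0.3],[10,-3,156,0,0,0.3],[20,-3,156,0,0,0.3]]' 0; python3 -c "
from h import *
st()"
```

```text
t: 2.65
tool_pos: [0.5221, 0.0098, 0.0454]
tcp_rot: [[0.994, -0.111, 0.003], [-0.111, -0.994, -0.0], [0.003, -0.0, -1.0]]
force: [-0.5, 0.4, -0.4]
gripper_width: -0.0
t 2.65 gauge [-37.4   1.2] z 45.4 F [-0.5  0.4 -0.4] w -0.0
```

```bash
python3 -m handwheel '[[8,-1,2,0,0,0],[16,-1,2,0,0,0],[21,-1,2,0,0,0],[24,-1,2,0,0,0],[24,-1,2,0,0,0]]' 0;  python3 -c "
from h import *
st()";python3 -m handwheel '[[2,0,0,0,0,0],[4,0,0,0,0,0]]' 0;  python3 -c "
from h import *
st()"
```

```text
t: 3.07
tool_pos: [0.5449, 0.0086, 0.042]
tcp_rot: [[0.994, -0.11, 0.001], [-0.11, -0.994, 0.0], [0.001, -0.0, -1.0]]
force: [-0.2, 0.8, -0.0]
gripper_width: -0.0003
t 3.0667 gauge [-14.6   2.5] z 42.0 F [-0.2  0.8 -0. ] w -0.0003
t: 3.23
tool_pos: [0.5477, 0.0083, 0.0419]
tcp_rot: [[0.994, -0.11, -0.001], [-0.11, -0.994, -0.0], [-0.001, 0.0, -1.0]]
force: [-0.7, 0.4, 0.8]
gripper_width: -0.0003
t 3.2333 gauge [-11.8   2.5] z 41.9 F [-0.7  0.4  0.8] w -0.0003
```

```bash
python3 -m handwheel '[[1.5,0,0,0,0,0],[3,0,0,0,0,0]]' 0;  python3 -m handwheel '[[1.5,0,0,0,0,0],[3,0,0,0,0,0]]' 0;  python3 -c "
from h import *
st()
cv2.imwrite('pics/w2.png',optics.read_camera('wrist'))"
```

```text
t: 3.4
tool_pos: [0.551, 0.0079, 0.0419]
tcp_rot: [[0.994, -0.11, -0.0], [-0.11, -0.994, -0.0], [-0.0, 0.0, -1.0]]
force: [-0.0, -0.3, -0.7]
gripper_width: 0.0004
t: 3.57
tool_pos: [0.5541, 0.0076, 0.0419]
tcp_rot: [[0.994, -0.11, -0.0], [-0.11, -0.994, -0.0], [-0.0, 0.0, -1.0]]
force: [-0.4, 0.4, 0.7]
gripper_width: 0.0003
t 3.5667 gauge [-5.4  2.5] z 41.9 F [-0.4  0.4  0.7] w 0.0003
```

View pics/w2.png

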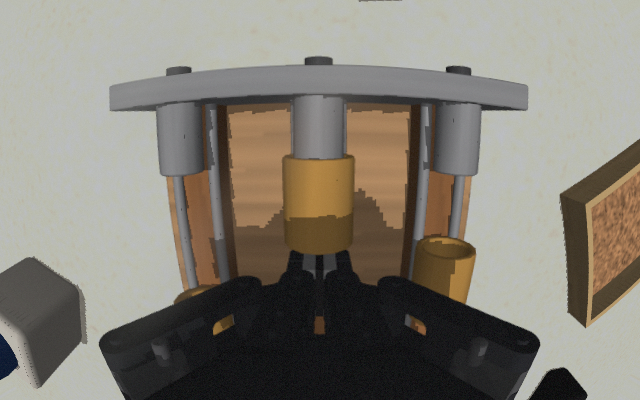

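Sleeve B's far end (row 155) is past the other noses (row 175), so it has slid onto its pin and is good. I'll push it home.

```bash
python3 -m handwheel '[[4,0,0,0,0,0],[8,0,0,0,0,0],[12,0,0,0,0,0],[16,0,0,0,0,0],[18,0,0,0,0,0],[18,0,0,0,0,0]]' 0;  python3 -m handwheel '[[1,0,0,0,0,0],[2,0,0,0,0,0]]' 0;  python3 -c "
from h import *
st()
cv2.imwrite('pics/w3.png',optics.read_camera('wrist'))"
```

```text
t: 4.12
tool_pos: [0.5728, 0.0055, 0.0419]
tcp_rot: [[0.994, -0.11, 0.001], [-0.11, -0.994, 0.0], [0.001, -0.0, -1.0]]
force: [0.0, 0.1, -0.5]
gripper_width: 0.0
t: 4.28
tool_pos: [0.5738, 0.0054, 0.0419]
tcp_rot: [[0.994, -0.11, -0.0], [-0.11, -0.994, 0.0], [-0.0, 0.0, -1.0]]
force: [-1.1, -0.4, -0.0]
gripper_width: 0.0003
t 4.2833 gauge [14.4  2.4] z 41.9 F [-1.1 -0.4 -0. ] w 0.0003
```

```bash
python3 -m handwheel '[[1,0,0,0,0,0],[2,0,0,0,0,0]]' 0|grep -E 'pos|force';  python3 -m handwheel '[[0.5,0,0,0,0,0],[1,0,0,0,0,0]]' 0|grep -E 'pos|force'; python3 -m handwheel '[[0.5,0,0,0,0,0],[1,0,0,0,0,0]]' 0|grep -E 'pos|force';   python3 -c "
from h import *
st()"
```

```text
tool_pos: [0.5758, 0.0052, 0.0419]
force: [-0.2, -0.3, -0.2]
tool_pos: [0.577, 0.005, 0.0419]
force: [-1.2, 0.0, 0.4]
tool_pos: [0.5779, 0.0049, 0.0419]
force: [-0.7, -0.5, 0.3]
t 4.8333 gauge [18.6  2.5] z 41.9 F [-0.7 -0.5  0.3] w 0.0001
```

```bash
python3 -m handwheel '[[0.5,0,0,0,0,0],[1,0,0,0,0,0]]' 0|grep -E 'pos|force';  python3 -m handwheel '[[0.5,0,0,0,0,0],[1,0,0,0,0,0]]' 0|grep -E 'pos|force'; python3 -m handwheel '[[0.5,0,0,0,0,0],[1,0,0,0,0,0]]' 0|grep -E 'pos|force';   python3 -c "
from h import *
st()
cv2.imwrite('pics/w3.png',optics.read_camera('wrist')[80:330,220:420])"
```

```text
tool_pos: [0.579, 0.0048, 0.0419]
force: [0.5, 0.4, -0.2]
tool_pos: [0.5793, 0.0048, 0.0418]
force: [-3.6, 0.9, 1.2]
tool_pos: [0.5794, 0.0047, 0.0417]
force: [-6.9, 1.1, 3.9]
t 5.3333 gauge [20.   2.4] z 41.7 F [-6.9  1.1  3.9] w 0.0
```

View pics/w3.png

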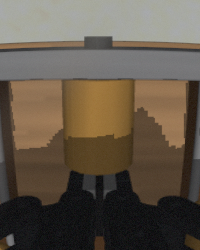

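B is home against the plate: hard stop at 7 N, with no gap visible in the image. Lane A is next.

```bash
python3 -m handwheel '[[-20,0,0,0,0,0],[-50,0,0,0,0,0],[-80,0,0,0,0,0],[-88,0,0,0,0,0],[-88,30,0,0,0,0],[-88,60,0,0,0,0],[-88,66,0,0,0,0],[-88,66,0,0,0,0],[-78,66,0,0,0,0],[-66,66,0,0,0,0],[-54,66,0,0,0,0],[-44,66,0,0,0,0]]' 0|grep -E 'pos|force';  python3 -c "
from h import *
st()"
```

```text
tool_pos: [0.5315, -0.0548, 0.0421]
force: [-0.3, 0.3, 0.4]
t 6.3833 gauge [-21.1 -61.9] z 42.1 F [-0.3  0.3  0.4] w 0.0001
```

```bash
python3 -m handwheel '[[3,1,0,0,0,0],[6,1,0,0,0,0],[6,1,0,0,0,0]]' 0|grep -E 'pos|force';python3 -m handwheel '[[1,0,0,0,0,0],[2,0,0,0,0,0]]' 0|grep -E 'pos|force';python3 -m handwheel '[[0.7,0,0,0,0,0],[1.5,0,0,0,0,0]]' 0|grep -E 'pos|force';python3 -m handwheel '[[0.7,0,0,0,0,0],[1.5,0,0,0,0,0]]' 0|grep -E 'pos|force';  python3 -c "
from h import *
st()"
```

```text
tool_pos: [0.5363, -0.0571, 0.0419]
force: [0.9, 0.5, -0.0]
tool_pos: [0.5373, -0.0577, 0.0419]
force: [0.0, -0.4, 0.6]
tool_pos: [0.539, -0.0581, 0.0419]
force: [-0.4, 0.1, -0.1]
tool_pos: [0.5407, -0.0584, 0.042]
force: [-0.6, 0.2, -0.6]
t 7.1333 gauge [-11.6 -64.5] z 42.0 F [-0.6  0.2 -0.6] w 0.0
```

```bash
python3 -m handwheel '[[0.7,0,0,0,0,0],[1.5,0,0,0,0,0]]' 0|grep -E 'pos|force';python3 -m handwheel '[[0.7,0,0,0,0,0],[1.5,0,0,0,0,0]]' 0|grep -E 'pos|force';  python3 -c "
from h import *
st()
cv2.imwrite('pics/w4.png',optics.read_camera('wrist')[40:340,120:520])"
```

```text
tool_pos: [0.5423, -0.0586, 0.0419]
force: [-0.5, 0.2, 0.9]
tool_pos: [0.5438, -0.0587, 0.0419]
force: [-1.5, -0.1, -0.1]
t 7.4667 gauge [ -8.5 -64.5] z 41.9 F [-1.5 -0.1 -0.1] w -0.0005
```

```bash
python3 -m handwheel '[[0.7,0,0,0,0,0],[1.5,0,0,0,0,0]]' 0|grep -E 'pos|force';python3 -m handwheel '[[0.7,0,0,0,0,0],[1.5,0,0,0,0,0]]' 0|grep -E 'pos|force';  python3 -c "
from h import *
st()
cv2.imwrite('pics/w4.png',optics.read_camera('wrist')[40:340,120:520])"
```

```text
tool_pos: [0.5453, -0.0589, 0.0419]
force: [-1.0, 1.0, -1.0]
tool_pos: [0.5468, -0.059, 0.0419]
force: [-0.7, -0.6, 0.1]
t 7.85 gauge [ -5.4 -64.5] z 41.9 F [-0.7 -0.6  0.1] w -0.0001
```

View pics/w4.png

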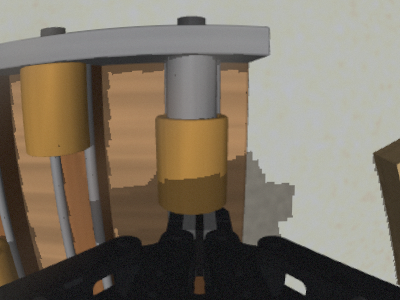

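The crop shows lane A's sleeve already on its pin (sleeve far end at crop row 115, pin still visible from row 60 to 115), so it is good too. I'll push it home.

```bash
python3 -m handwheel '[[4,0,0,0,0,0],[8,0,0,0,0,0],[12,0,0,0,0,0],[16,0,0,0,0,0],[20,0,0,0,0,0],[22,0,0,0,0,0],[23,0,0,0,0,0],[23,0,0,0,0,0]]' 0|grep -E 'pos|force';python3 -m handwheel '[[0.7,0,0,0,0,0],[1.5,0,0,0,0,0]]' 0|grep -E 'pos|force'; python3 -m handwheel '[[0.5,0,0,0,0,0],[1,0,0,0,0,0]]' 0|grep -E 'pos|force'; python3 -c "
from h import *
st()"
```

```text
tool_pos: [0.5699, -0.0616, 0.0419]
force: [0.5, -0.6, -0.5]
tool_pos: [0.5709, -0.0617, 0.0419]
force: [-0.3, -0.8, 0.6]
tool_pos: [0.572, -0.0618, 0.0419]
force: [-0.0, -0.1, 0.7]
t 8.9 gauge [ 19.9 -64.5] z 41.9 F [-0.  -0.1  0.7] w 0.0001
```

```bash
python3 -m handwheel '[[0.5,0,0,0,0,0],[1,0,0,0,0,0]]' 0|grep -E 'pos|force';python3 -m handwheel '[[0.5,0,0,0,0,0],[1,0,0,0,0,0]]' 0|grep -E 'pos|force'; python3 -c "
from h import *
st()"
```

```text
tool_pos: [0.5721, -0.0618, 0.0418]
force: [-4.9, 0.8, 3.3]
tool_pos: [0.5721, -0.0619, 0.0417]
force: [-7.1, 1.6, 4.9]
t 9.2333 gauge [ 20.  -64.6] z 41.7 F [-7.1  1.6  4.9] w -0.0002
```

A is home too, with its stop at the same place (gauge 20.0). Lane C is next.

```bash
python3 -m handwheel '[[-30,0,0,0,0,0],[-60,0,0,0,0,0],[-95,0,0,0,0,0],[-119,0,0,0,0,0],[-119,-30,0,0,0,0],[-119,-65,0,0,0,0],[-119,-100,0,0,0,0],[-119,-125,0,0,0,0],[-119,-128,0,0,0,0],[-119,-128,0,0,0,0],[-110,-128,0,0,0,0],[-100,-128,0,0,0,0]]' 0|grep -E 'pos|force'; python3 -m handwheel '[[8,0,0,0,0,0],[16,0,0,0,0,0],[24,0,0,0,0,0],[32,0,0,0,0,0],[40,0,0,0,0,0],[48,0,0,0,0,0],[56,0,0,0,0,0],[60,0,0,0,0,0],[62,0,0,0,0,0],[62,0,0,0,0,0]]' 0|grep -E 'pos|force';  python3 -c "
from h import *
st()"
```

```text
tool_pos: [0.4891, 0.0745, 0.042]
force: [-0.2, -0.4, 0.2]
tool_pos: [0.5508, 0.0694, 0.0419]
force: [0.8, -0.1, -0.3]
t 11.0667 gauge [-15.4  63.6] z 41.9 F [ 0.8 -0.1 -0.3] w 0.0001
```

```bash
python3 -m handwheel '[[0.7,0,0,0,0,0],[1.5,0,0,0,0,0]]' 0|grep -E 'pos|force';python3 -m handwheel '[[0.7,0,0,0,0,0],[1.5,0,0,0,0,0]]' 0|grep -E 'pos|force'; python3 -c "
from h import *
st()"
```

```text
tool_pos: [0.5515, 0.0693, 0.0419]
force: [-1.2, -0.7, -0.1]
tool_pos: [0.553, 0.0691, 0.0419]
force: [-0.6, 0.3, 0.0]
t 11.4 gauge [-13.1  63.6] z 41.9 F [-0.6  0.3  0. ] w -0.0
```

```bash
python3 -m handwheel '[[0.7,0,0,0,0,0],[1.3,0,0,0,0,0]]' 0|grep -E 'pos|force';python3 -m handwheel '[[0.5,0,0,0,0,0],[1,0,0,0,0,0]]' 0|grep -E 'pos|force'; python3 -c "
from h import *
st()"
```

```text
tool_pos: [0.5541, 0.0689, 0.0419]
force: [-2.5, 1.1, 1.0]
tool_pos: [0.5542, 0.0689, 0.0418]
force: [-6.1, 1.4, 4.6]
t 11.7333 gauge [-12.   63.5] z 41.8 F [-6.1  1.4  4.6] w -0.0003
```

The sleeve in lane C stopped hard at gauge -12.0, exactly 32 mm short of home, so it is at its pin's nose: tight. I'll back off, rise, open partway and look.

```bash
python3 -m handwheel '[[-8,0,0,0,0,0],[-8,0,-30,0,0,0],[-8,0,-60,0,0,0],[0,0,-68,0,0,0],[20,0,-68,0,0,0],[30,0,-68,0,0,0],[30,0,-68,0,0,0],[30,0,-68,0,0,0],[30,0,-68,0,0,0]]' 0.55|grep -E 'pos|force|wid'; python3 -c "
from h import *
st()
c=cam('wrist'); im=optics.read_camera('wrist'); cv2.imwrite('pics/w5.png',im)
n,l,s,ce=cv2.connectedComponentsWithStats(brass(im))
for k in range(1,n):
    if s[k,4]>100: print(s[k],ce[k],w2g(plane(c,*ce[k],.062,True)))"
```

```text
tool_pos: [0.5844, 0.0656, 0.1096]
force: [0.9, 0.3, -0.1]
gripper_width: 0.0469
t 12.4833 gauge [18.4 63.4] z 109.6 F [ 0.9  0.3 -0.1] w 0.0469
[ 389  145   44   62 2323] [410.74429617 175.05079638] [50.9  4.5]
[ 474  149   38   57 1664] [492.69050481 177.30108173] [ 50.8 -57.9]
```

View pics/w5.png

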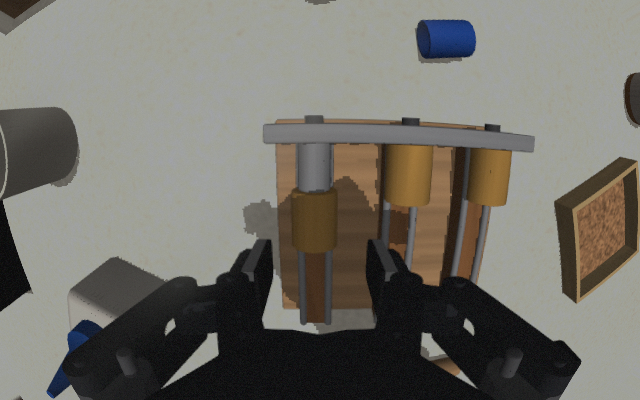

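Sleeves A and B are flush with the plate (far ends at row 146). C stands at the nose (rows 190–250) with its whole pin visible. Before lowering, I'll check C's lateral position and the clearance to the bottle.

```bash
python3 -c "
from h import *
c=cam('wrist')
print('C',w2g(plane(c,314.5,218,.05,True)),w2g(plane(c,314.5,190,.066,True)),w2g(plane(c,314.5,250,.066,True)))
t=cam('top'); print('bottle',[w2g(plane(t,u,v,.1)) for u,v in [(236,230),(217,224)]])
print('target',tool(g2w(19,63.5,37)))
T=np.array([[.5551,-.1801],[.5958,-.3003],[.478,-.3417],[.4352,-.2201],[.5559,-.1685],[.5957,-.3059],[.4742,-.3466],[.4354,-.2251]]);print('tray',T.mean(0),w2g(T.mean(0)))"
```

```text
C [18.3 66.6] [41.7 66.3] [ 1.4 66.5]
bottle [array([-99.6, 201.5]), array([-88.9, 251.6])]
target [ 0.7  0.  72.6]
tray [ 0.5156625 -0.2610375] [ -14.5 -268.7]
```

```bash
python3 -m handwheel '[[1,-1.5,30,0,0,0],[1,-1.5,55,0,0,0],[1,-1.5,68,0,0,0],[1,-1.5,72,0,0,0],[1,-1.5,72,0,0,0]]' 0.55|grep -E 'pos|force|wid'; python3 -m handwheel '[[0,0,0,0,0,0],[0,0,0,0,0,0],[0,0,0,0,0,0],[0,0,0,0,0,0],[0,0,0,0,0,0],[0,0,0,0,0,0]]' 0.2|grep -E 'pos|force|wid';
```

```text
tool_pos: [0.5854, 0.0669, 0.0369]
force: [0.5, -0.6, 0.2]
gripper_width: 0.047
tool_pos: [0.587, 0.0682, 0.0392]
force: [-2.4, 5.0, 6.7]
gripper_width: 0.0299
```

The width reads 29.9 mm and the tool was pushed up, so the pads closed above the sleeve's widest point. I'll reopen and grip about 7 mm lower.

```bash
python3 -m handwheel '[[0,0,0,0,0,0],[0,0,0,0,0,0],[0,-1,4,0,0,0],[0,-1,7,0,0,0],[0,-1,7,0,0,0]]' 0.55|grep -E 'pos|force|wid'; python3 -m handwheel '[[0,0,0,0,0,0],[0,0,0,0,0,0],[0,0,0,0,0,0],[0,0,0,0,0,0],[0,0,0,0,0,0],[0,0,0,0,0,0]]' 0.2|grep -E 'pos|force|wid'; python3 -c "
from h import *
st()
cv2.imwrite('pics/w6.png',optics.read_camera('wrist'))"
```

```text
tool_pos: [0.5863, 0.0674, 0.03]
force: [-0.4, -0.1, 0.8]
gripper_width: 0.0469
tool_pos: [0.5867, 0.0684, 0.031]
force: [-0.5, 3.7, 0.1]
gripper_width: 0.0304
t 14.3667 gauge [20.4 66.5] z 31.0 F [-0.5  3.7  0.1] w 0.0304
```

View pics/w6.png

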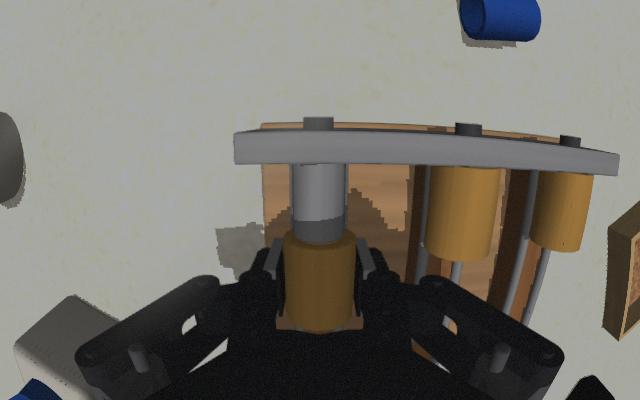

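The grasp is square and the vertical force is near zero. Lifting and carrying it to the tray.

```bash
python3 -m handwheel '[[0,0,-5,0,0,0],[0,0,-15,0,0,0],[0,0,-40,0,0,0],[0,0,-70,0,0,0],[0,0,-90,0,0,0],[0,0,-90,0,0,0]]' |grep -E 'pos|force|wid'; python3 -m handwheel '[[-3,25,0,0,0,0],[-6,55,0,0,0,0],[-9,90,0,0,0,0],[-12,125,0,0,0,0],[-16,160,0,0,0,0],[-20,195,0,0,0,0],[-24,230,0,0,0,0],[-28,265,0,0,0,0],[-32,300,0,0,0,0],[-34,325,0,0,0,0],[-34,335,0,0,0,0],[-34,335,0,0,0,0]]' |grep -E 'pos|force|wid'; python3 -c "
from h import *
st(); print(tool([.5157,-.261,.008]))
cv2.imwrite('pics/w7.png',optics.read_camera('wrist'))"
```

```text
tool_pos: [0.5893, 0.0674, 0.1262]
force: [1.0, 0.0, -1.1]
gripper_width: 0.0303
tool_pos: [0.5143, -0.2656, 0.1206]
force: [-0.0, 0.3, -1.0]
gripper_width: 0.0307
t 15.9167 gauge [ -15.3 -273.4] z 120.6 F [-0.   0.3 -1. ] w 0.0307
[  1.   -5.  112.6]
```

View pics/w7.png

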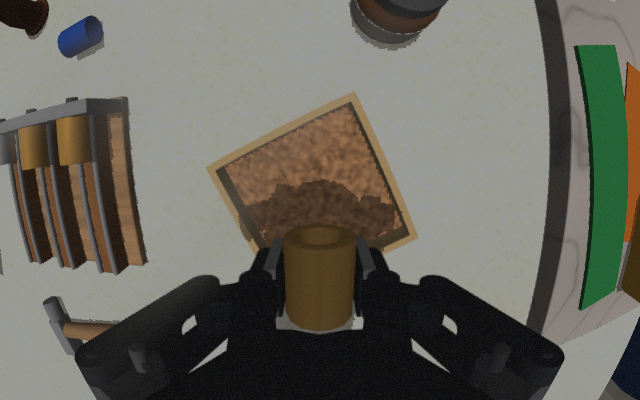

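The sleeve is held (1.1 N weight). The tray rim corners are at (208,168), (355,94) and (416,237); I'll work out the centre from the opposite pair.

```bash
python3 -c "
from h import *
c=cam('wrist'); a,b,d=[plane(c,u,v,.03,True) for u,v in[(208,168),(416,237),(355,94)]]
print(a,b,d,np.linalg.norm(a-d),np.linalg.norm(b-d)); m=(a+b)/2; print(m,tool([m[0],m[1],.008]))"
```

```text
[ 0.55593923 -0.17844247  0.03      ] [ 0.47871936 -0.34035378  0.03      ] [ 0.59790241 -0.29902563  0.03      ] 0.12767618456637775 0.12614521837115353
[ 0.51732929 -0.25939813  0.03      ] [  1.8  -3.5 112.6]
```

```bash
python3 -m handwheel '[[2,-4,30,0,0,0],[2,-4,65,0,0,0],[2,-4,90,0,0,0],[2,-4,105,0,0,0],[2,-4,110,0,0,0],[2,-4,112,0,0,0],[2,-4,112,0,0,0]]' |grep -E 'pos|force|wid'
```

```text
tool_pos: [0.5193, -0.2564, 0.0093]
force: [-0.4, 0.4, -1.4]
gripper_width: 0.0305
```

```bash
python3 -m handwheel '[[0,0,1,0,0,0],[0,0,2,0,0,0],[0,0,2,0,0,0]]' |grep -E 'pos|force|wid'; python3 -m handwheel '[[0,0,0,0,0,0],[0,0,0,0,0,0],[0,0,0,0,0,0],[0,0,0,0,0,0],[0,0,-5,0,0,0],[0,0,-25,0,0,0],[0,0,-60,0,0,0],[0,0,-100,0,0,0],[-20,0,-140,0,0,0],[-50,0,-150,0,0,0],[-50,0,-150,0,0,0]]' 0.55|grep -E 'pos|force|wid'; python3 -c "
from h import *
st()
a=optics.read_camera('wrist');b=optics.read_camera('top')
cv2.imwrite('pics/w8.png',np.hstack([a[:,:400],cv2.resize(b[150:300,200:440],(400,250))[:,:].copy() if 0 else cv2.copyMakeBorder(cv2.resize(b[150:300,200:440],(400,250)),0,150,0,0,0)]))"
```

```text
tool_pos: [0.5191, -0.2578, 0.0078]
force: [0.5, -0.2, -1.9]
gripper_width: 0.0308
tool_pos: [0.4655, -0.2528, 0.1607]
force: [-1.1, -0.2, -0.5]
gripper_width: 0.0469
t 17.7167 gauge [ -65.3 -265.9] z 160.7 F [-1.1 -0.2 -0.5] w 0.0469
```

View pics/w8.png

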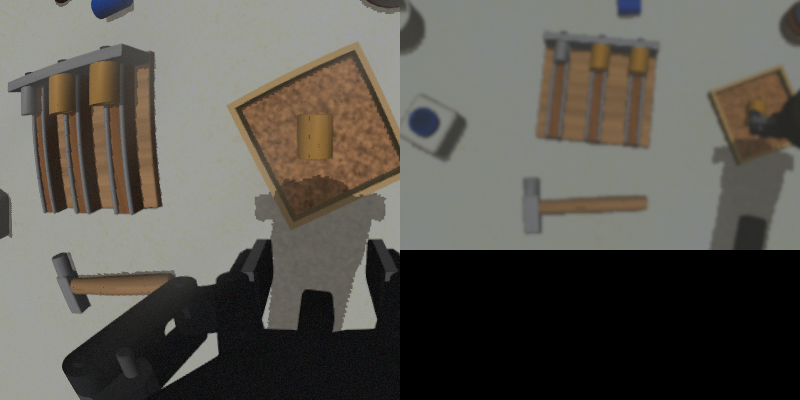

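The tight sleeve lies in the middle of the tray at (315,137). Sleeves A and B are still against the back plate, and the hammer, bottle and the rest are where they were. The gripper is clear of everything, so I'm handing in.

```bash
python3 -c "
from bench import order
print(order.finish_job())"
```

```text
the job is handed in; nothing more can be done
None
```

I tested all three sleeves and handed the job in at about 18 s of the 64 s allowed. Two slid on and are home; one was tight and is in the tray.

- **First and middle lanes (y = -64 and 0):** both sleeves slid onto their pins. I pushed each until it stopped firmly against the back plate. Both stopped at the same place, with about 7–9 N on the tool.
- **Third lane (y = 64):** the sleeve stopped 32 mm short of home, at the nose of its pin, with about 6–8 N on the tool. I lifted it into the plywood tray.
- **One grasp mended:** the first grip on the tight sleeve closed too high, so I opened the gripper and gripped about 7 mm lower before lifting.
- **Last checks:** the final wrist and top pictures show the two good sleeves against the plate and the tight one lying mid-tray. The glue bottle, hammer and blue piece look undisturbed. The mug, jar and spool were only partly in view, and the tape measure was not in view. The gripper was clear of everything, and no check failed or disagreed.

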